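# Set the bench dogs and hold the telescoping stop arm at its mark

## Task

Set up the carving jig for the next panel: drop the brass bench dog fully into the pocket marked with one pip, then the blue dog fully into the pocket marked with two pips, and let go of each. Then pinch the black grip of the telescoping stop arm so that its orange lock button is squeezed in, draw the arm out until its yellow pointer stands level with the red cursor on the scale, and finish while still squeezing the grip and holding the arm there, because its spring pulls it back if it is let go. Leave the cursor, mallet, chisel, tape measure and carved panel where they are.

Things in the scene. Friction and masses are not known exactly. Their poses are not given: they have to be found in the camera images.
- dog_brass: Loose brass bench dog standing upright on the bench, 0.12 kg or so: a round shank 20 mm in diameter and 66 mm long below a round head 30 mm in diameter and 14 mm high, 80 mm tall in all. Origin at the centre of its foot, z up its length. Grasp it by the head, 73 mm above the foot. It may have changed places with the blue dog.
- dog_blue: Loose blue-painted bench dog of the same shape and size as the brass one, standing upright; origin at the centre of its foot, z up its length.
- dog_block: Wooden block fixed to the bench, 75 (its x) x 170 (its y) x 35 mm, origin under its centre. Three round pockets in a row along y, 55 mm apart, each 23 mm wide, 28 mm deep, with a 3 mm chamfer. Black pips at the -x edge number them: one at the +y end, two in the middle, three at the -y end (stays empty). Close the fingers along x to clear the next dog; a seated dog's head stands 38 to 52 mm above the top.
- dog_block_hole0 (a point): Centre of the mouth of the one-pip pocket, level with the block's top face; z up.
- dog_block_hole1 (a point): Centre of the mouth of the two-pip pocket, level with the block's top face; z up.
- gauge: Fixed unit of the telescoping arm: grey base plate 370 x 104 x 10 mm and, behind the grip, an aluminium outer tube 36 mm square, top 50 mm above the bench, its mouth 32 mm behind the centre of the grip at home. The arm is drawn out along the unit's +x. Origin on the bench below the grip's home place. The white scale with black ticks every 10 mm lies on the plate on the +y side.
- grip: Black upright grip at the end of the sliding inner tube, moving with it: 34 mm along the unit's x, from y = -18 to +12 mm, its top 86 mm above the bench. Axes parallel to the unit's. Origin on the bench plane: at home it coincides with the unit's origin. The lock button stands out from its +y face. A yellow pointer reaches from its foot on the +y side to the scale.
- grip_mid (a point): Where to pinch: 66 mm above the bench, at the grip's centre along x and midway between the plain -y face and the fully pressed button. Close the fingers along the unit's y, one pad on the -y face, one on the button. Width over grip and button 38 mm with the button out, 32 mm with it fully pressed.
- lock_button (a joint): Travel of the orange sprung lock button on the grip's +y side, 26 mm (x) by 34 mm (up), centre 66 mm above the bench: 0 out, 0.006 m fully squeezed in (along -y); 2.5 N starts it, 6 N holds it fully in. The arm is locked at home until the button is in by about 3 mm; beyond 14 mm of arm travel the lock no longer acts, but the return spring does.
- stop_arm (a joint): Extension of the arm in m: 0 home (locked), up to 0.14 fully out, along the unit's +x. The return spring pulls it home with 2 N at home to 3.6 N fully out; the slide rubs with about 0.8 N. Let go, it runs back until its lock nose meets the front of the catch, near 13 mm.
- cursor (a joint): Place of the red cursor (8 x 20 x 6 mm, white line across its middle) on the scale, in m on the same scale as the arm's extension: pointer and cursor are level when stop_arm equals cursor. It was set beforehand somewhere between 0.045 and 0.125, stays by stiff friction (8 N) and must not be moved.
- pointer (a point): Tip of the yellow pointer, 16 mm above the bench, 34 mm to the +y side of the centre line; moves with the arm.
- cursor_mark (a point): The cursor's line at the end of the pointer's path: the pointer tip meets this point when the arm stands at the mark. Axes parallel to the unit's.
- mallet: Bystander: black rubber mallet lying on the bench, head 100 x 60 x 60 mm, handle along its +y to 235 mm. Origin under the head.
- chisel: Bystander: wood-handled chisel lying along its x, handle 120 mm long and 28 mm thick centred on the origin, blade to 160 mm ahead.
- tape_measure: Bystander: yellow and black tape measure, 75 x 68 x 46 mm, origin at the centre of its underside.
- carved_panel: Bystander: carved pale wooden panel, 130 x 220 x 20 mm, lying flat; origin at the centre of its underside.
Not all that is in view belongs to the job. Of the things that look like the dog_blue, take the one that is farthest to the robot's right at the start.

How it is judged:
By the outcome, as a careful person would: the job done as asked, in the order asked, and still so for the second after the job is handed in, while the arm keeps its last pose, push and grip.
It also fails if it takes over 58 s, if anything falls off the work surface, if the arm or the gripper's body presses on something with over 40 N, if the wrist force passes 120 N, or if a joint passes its speed limit or range.

## Robot

A 6-joint arm with a two-finger parallel gripper is mounted at the origin on the work surface. World frame = base frame: x ahead of the robot, y to its left, z up, the work surface at z = 0. Lengths are in m, angles in rad, forces in N, time in s.
With the tool pointing down it reaches from about 0.3 to 0.775 m from the base axis. Payload 14.6 kg.
Tool frame: the origin (TCP) lies at the very end of the fingers, on their centre line; the grasp point (between the pads) lies 19 mm behind it (bot.grasp_offset is the distance from the TCP to the grasp point, in m); z points along the fingers, y is the line along which they close (so a half turn about z gives the same grasp; the last joint's range is limited). The gripper opens to 85 mm and grips with 20 to 120 N. Pads are 22 mm wide; open, the fingers measure 114 mm over their backs; the gripper's body (76 mm by 85 mm) begins 54 mm behind the grasp point. The pads swing forward as they close: fully open they stand 13 mm farther back than shut.
Start: joints at [1.04, 0.3, 1.521, -0, 1.321, -0.067], TCP at [0.246, 0.492, 0.231] pointing down, gripper open.
Joint ranges: [-3.03, 3.03], [-0.79, 2.21], [0.23, 2.52], [-1.04, 4.18], [0, 3.07], [-2.55, 2.55]. Speed limits (rad/s): [2.22, 2.22, 2.57, 3.14, 3.14, 3.14].

## Interface

Orientations are given as a rotation vector (axis times angle).
In Python, from plant import bot, optics, job, masks_of gives the robot as it stands.
- The arm moves only by the tool carry_out, never from a script. Its argument "moves" is a list of rows, each a list of 6 numbers: the shift along the tool's x, y, z each as a share of 40 mm, from -1 to 1, then the turn, a rotation vector about the tool's x, y, z each as a share of 10 degrees, from -1 to 1. In form: [[dx, dy, dz, ax, ay, az], ...]. A call has 1 to 20 rows; each row shifts and turns the commanded pose from where the row before left it, along the tool's axes as they then stand; what a row does not reach is not made up. A row lasts 1/8 s, in which the tool goes at most 62.5 mm and 10.7 degrees, less where a joint would pass 70% of its speed; a pose out of reach is approached as far as the arm can. A call with a number of a shift or a turn outside -1 to 1 is refused whole. A call with a gripper value outside its range is refused whole. "fingers" is the gripper command: -1 is shut, 1 is fully open, values between are in proportion, set as the call begins (left out, the last holds). The fingers move at their own pace and stop on an object; the grip force is fixed at half the most. Time passes only in rows, so rows that do not move let the fingers close. It gives the time, the measured TCP pose, the force, the opening and the grip force at its end, in the units of the state.
- bot.get_state(): the state, without advancing time (a new reading comes with each control period).
- optics.camera(name): name is "scene" or "side" or "wrist"; returns a dict with "image" (400x640x3 uint8, red, green, blue), "fovy" (degrees; the focal length in pixels is half the picture's height over the tangent of half this angle, whatever the lens; pixels are square), "cx", "cy" (the principal point, pixels), "extrinsics" (4x4, takes a point from camera to world coordinates). Camera axes: x right, y down, z forward; pixel columns grow to the right and rows downward; lengths in m; the calibration is good to about 2 mm. A picture is of the moment at which its call begins. There is no depth.
- job.finish_job(): hands the job in; it is judged then, once.
Trained networks look in the newest picture that a camera, given by its name, has taken for a name from the list of things; names that differ only in an ending like _2 or _b are one class to them, and where a whole thing is asked for, a point or a joint stands for the part that bears it (a point fixed in the world has none). Each returns a list of dicts, best first, with "confidence" (0 to 1); they miss things now and then, are a little off and sometimes report something else, mostly with a low value. They report only what shows in the picture. A call takes as long as a camera call. They do not tell look-alikes from the thing itself.
- masks_of(name, camera): "mask" (400x640 bool, what is visible of it) and "rect" ([left, top, right, bottom] in pixels, round what is visible of it).
The state is a dict: "clock": time; "q": joint angles; "joint_velocities": joint speeds; "tau": joint torques, N m; "tool_pos": TCP position; "tool_rot": TCP orientation; "force": force on the tool from outside, world axes, zero at the start; "wrist_torque": the same for the moment, N m; "opening": opening from 0.0 (shut) to 1.0 (fully open); "grip_force": force on a finger pad.
Only numpy, scipy, OpenCV 4.12 (cv2) and the standard library are available. Lean on these libraries where they do the work, as an engineer would, in place of code of your own. Each camera call takes 0.05 s, during which the arm holds its last target. There are 200 camera calls.

## Working session

There is one attempt and no reset: what is moved stays moved. The work goes in short steps, Python scripts to look and compute and a tool call to move; the robot and the scene stay as the last step left them, time stands still between calls to the robot, and variables do not carry over. Pictures are saved under pics/ and viewed, at most 10 in all, crops included, and the job is handed in when it is done.

Besides the shell and the picture viewer there is one more tool, called as a command line: name --pt "numbers of a row" for each row, then --argument value for the rest. carry_out: Moves the arm, as the interface text tells. Shift numbers are shares of 40 mm and turn numbers shares of 10 degrees, none past 1 either way. Its arguments: {"type":"object","properties":{"moves":{"type":"array"},"fingers":{"type":"number"}},"required":["moves"]}

```bash
mkdir -p pics; ls
cat > h.py <<'E'
import numpy as np, cv2
from plant import bot, optics, job, masks_of
from scipy.spatial.transform import Rotation as R
def K(c):
    f=200/np.tan(np.radians(c["fovy"])/2); return f,c["cx"],c["cy"]
def ray(c,u,v):
    f,cx,cy=K(c);E=np.array(c["extrinsics"]);d=E[:3,:3]@np.array([(u-cx)/f,(v-cy)/f,1]);return E[:3,3],d/np.linalg.norm(d)
def at_z(c,u,v,z):
    o,d=ray(c,u,v);return o+d*(z-o[2])/d[2]
def proj(c,p):
    f,cx,cy=K(c);E=np.array(c["extrinsics"]);q=E[:3,:3].T@(np.array(p)-E[:3,3]);return np.array([cx+f*q[0]/q[2],cy+f*q[1]/q[2]])
def shot(n,fn=None):
    c=optics.camera(n)
    if fn: cv2.imwrite("pics/"+fn,c["image"][:,:,::-1])
    return c
E
python3 - <<'E'
from h import *
s=bot.get_state();print(s["clock"],s["tool_pos"],s["tool_rot"],s["opening"])
cs={n:shot(n) for n in("scene","side","wrist")}
for n,c in cs.items(): print(n,c["fovy"],c["cx"],c["cy"],np.round(c["extrinsics"],3).tolist())
for n in cs:
  for t in("dog_brass","dog_blue","dog_block","grip","lock_button","cursor","gauge","pointer"):
    print(n,t,[(round(d["confidence"],2),[int(x) for x in d["rect"]]) for d in masks_of(t,n)])
a=np.vstack([cv2.resize(cs[n]["image"],(640,400)) for n in("scene",)])
cv2.imwrite("pics/a.png",cs["scene"]["image"][:,:,::-1]);cv2.imwrite("pics/b.png",cs["side"]["image"][:,:,::-1])
E
```

```text
pics
0.0 [0.2459235  0.4916894  0.23070481] [-7.21983325e-01 -3.05713503e+00  1.76294534e-03] 1.000146003449869
scene 48.26815627591591 324.47761314893233 195.1092341494816 [[0.895, 0.307, -0.324, 0.952], [0.446, -0.641, 0.625, -0.734], [-0.016, -0.704, -0.71, 0.904], [0.0, 0.0, 0.0, 1.0]]
side 54.4224477147422 310.80226483876487 197.93353859147763 [[0.976, -0.178, 0.128, 0.448], [-0.218, -0.742, 0.634, -0.562], [-0.018, -0.647, -0.762, 0.733], [0.0, 0.0, 0.0, 1.0]]
wrist 58.4494693311323 320.91885302675354 198.51572302333756 [[0.447, 0.856, 0.259, 0.179], [0.894, -0.428, -0.129, 0.524], [0.0, 0.289, -0.957, 0.372], [0.0, 0.0, 0.0, 1.0]]
scene dog_brass [(0.51, [199, 275, 213, 303])]
scene dog_blue [(0.78, [277, 281, 284, 307]), (0.74, [232, 296, 244, 321]), (0.71, [191, 242, 211, 271]), (0.66, [303, 260, 318, 285])]
scene dog_block [(0.73, [252, 203, 315, 258])]
scene grip [(0.78, [355, 121, 370, 146])]
scene lock_button [(0.4, [362, 129, 370, 139])]
scene cursor [(0.19, [367, 220, 410, 284])]
scene gauge [(0.73, [322, 103, 401, 184])]
scene pointer [(0.51, [356, 120, 367, 145])]
side dog_brass [(0.78, [286, 357, 308, 383])]
side dog_blue [(0.8, [367, 260, 385, 290]), (0.77, [344, 349, 363, 382]), (0.73, [369, 301, 386, 334]), (0.73, [246, 325, 262, 354])]
side dog_block [(0.63, [277, 215, 319, 291]), (0.29, [341, 349, 363, 383])]
side grip [(0.75, [272, 104, 288, 131])]
side lock_button [(0.45, [288, 356, 308, 385])]
side cursor []
side gauge [(0.9, [255, 81, 312, 177])]
side pointer [(0.82, [271, 105, 284, 132])]
wrist dog_brass []
wrist dog_blue []
wrist dog_block []
wrist grip []
wrist lock_button []
wrist cursor []
wrist gauge [(0.61, [361, 341, 435, 384])]
wrist pointer []
```

View pics/a.png

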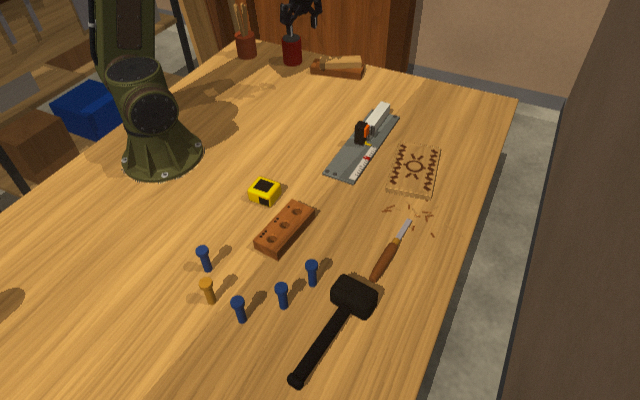

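View pics/b.png

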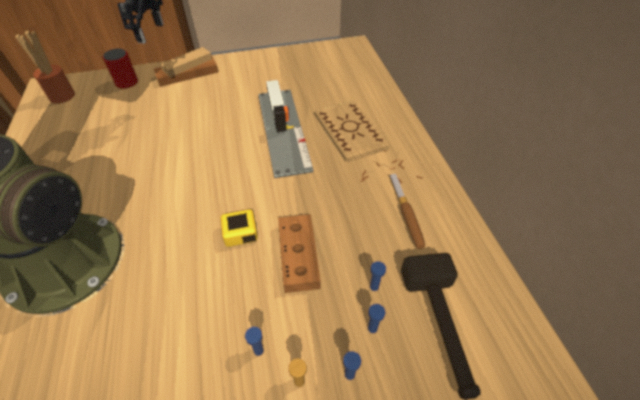

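The scene picture shows the possible dogs: blue ones at (203,257), (239,308), (282,294) and (312,271), and the brass one at (207,290). The block is at (285,230). The gauge is at (362,145), with its grip at (362,133). The side picture matches, with blue dogs at (255,340), (352,365), (376,318) and (377,275), and brass at (298,372).

```bash
cat >> h.py <<'E'
from scipy.optimize import least_squares
def cyl():
    P=[]
    for r,z in((.010,0),(.010,.066),(.015,.066),(.015,.08)):
        t=np.linspace(0,2*np.pi,24,endpoint=False);P.append(np.c_[r*np.cos(t),r*np.sin(t),0*t+z])
    return P
def sil(c,x,y,s=4):
    P=cyl();o=np.array([x,y,0]);u0=None;im=np.zeros((400*s,640*s),np.uint8)
    for a in(0,2):
        pts=np.array([proj(c,p+o) for p in np.r_[P[a],P[a+1]]])
        h=cv2.convexHull((pts*s).astype(np.int32));cv2.fillConvexPoly(im,h,255)
    m=cv2.moments(im,True);return np.array([m["m10"]/m["m00"],m["m01"]/m["m00"]])/s
def colmask(c,kind):
    h=cv2.cvtColor(c["image"],cv2.COLOR_RGB2HSV)
    lo,hi={"blue":((105,120,40),(125,255,255)),"brass":((17,170,90),(24,255,255))}[kind]
    return cv2.inRange(h,lo,hi)
def dogfix(cs,cents,x0):
    return least_squares(lambda p:np.concatenate([sil(c,*p)-u for c,u in zip(cs,cents)]),x0,diff_step=1e-2)
E
python3 - <<'E'
from h import *
a=shot("scene");b=shot("side")
def cents(n,t): 
    out=[]
    for d in masks_of(t,n):
        m=np.argwhere(d["mask"]);out.append(m.mean(0)[::-1])
    return out
A=cents("scene","dog_blue");B=cents("side","dog_blue");Ab=cents("scene","dog_brass");Bb=cents("side","dog_brass")
for X,Y in((A,B),(Ab,Bb)):
  for u in X:
    p0=at_z(a,*u,.045)[:2];v=min(Y,key=lambda v:np.linalg.norm(at_z(b,*v,.045)[:2]-p0))
    r=dogfix([a,b],[u,v],p0);print(np.round(u),np.round(v),np.round(r.x,4),np.round(r.fun,1))
for c,m in((a,"blue"),(b,"blue"),(a,"brass"),(b,"brass")):
    n,l,st,ce=cv2.connectedComponentsWithStats(colmask(c,m));print(m,[(st[i,4],ce[i].round(1).tolist()) for i in range(1,n) if st[i,4]>60])
# crops
def crop(c,x,y,w,h,W,H): return cv2.resize(c["image"][y:y+h,x:x+w],(W,H),interpolation=cv2.INTER_CUBIC)
im=np.vstack([np.hstack([crop(a,170,190,160,140,400,350),crop(a,310,95,100,100,350,350)]),np.hstack([crop(b,230,205,170,185,272,250) , crop(b,250,75,75,110,170,250),np.zeros((250,308,3),np.uint8)])])
cv2.imwrite("pics/c.png",im[:,:,::-1])
E
```

```text
[311. 272.] [376. 274.] [ 0.6446 -0.217 ] [-0.2 -0.2  0.2 -0. ]
[282. 295.] [375. 316.] [ 0.6137 -0.3002] [-0.2 -0.7  0.4  0.2]
[239. 308.] [351. 364.] [ 0.5475 -0.3702] [-0.3 -0.3  0.3  0. ]
[204. 257.] [254. 339.] [ 0.3945 -0.2918] [-0.   0.1  0.  -0. ]
[208. 290.] [297. 371.] [ 0.4585 -0.3618] [-0.3 -0.8  0.5  0.2]
blue [(np.int32(2771), [87.8, 110.2]), (np.int32(86), [201.2, 249.9]), (np.int32(196), [311.0, 270.4]), (np.int32(192), [280.8, 292.8]), (np.int32(172), [237.1, 305.7])]
blue [(np.int32(90), [378.1, 268.6]), (np.int32(126), [376.6, 312.3])]
brass [(np.int32(395), [266.0, 193.4]), (np.int32(287), [207.1, 288.9])]
brass [(np.int32(406), [238.2, 228.9]), (np.int32(217), [297.3, 369.6])]
```

View pics/c.png

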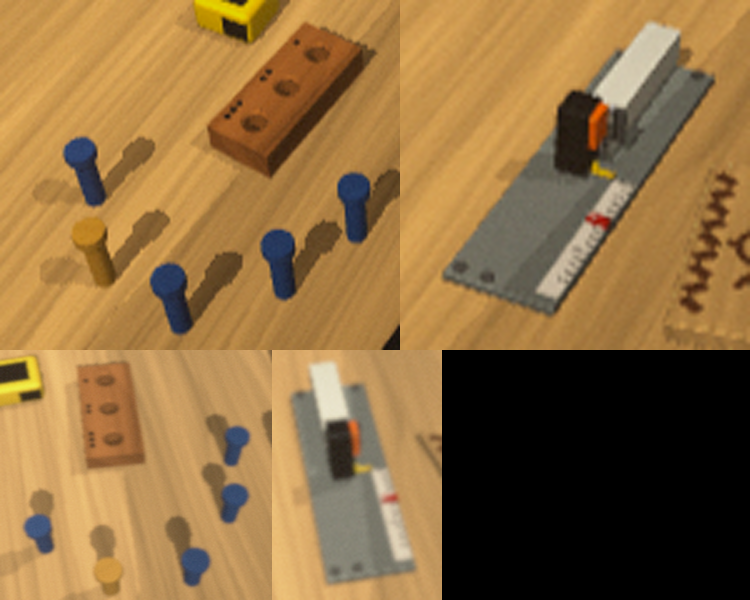

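Among the four blue dogs, the one farthest right (lowest y) is at (0.548,-0.370), at scene pixel (239,308), and the crop confirms it. Brass is at (0.459,-0.362). The block's one-pip end is the upper-right end in the scene view. Next I'll find the block and gauge poses.

```bash
cat >> h.py <<'E'
def tgt(p,yaw=None,s=None):
    """tool-down; yaw=world angle of tool y (closing) axis. Turn first, then shift."""
    s=s or bot.get_state();Rc=R.from_rotvec(s["tool_rot"]).as_matrix();p=np.array(p,float);
    if yaw is None:
        y=Rc[:2,1];yaw=np.degrees(np.arctan2(y[1],y[0]))
    best=None
    for k in(0,180):
        t=np.radians(yaw+k);y=np.array([np.cos(t),np.sin(t),0]);z=np.array([0,0,-1.]);Rt=np.c_[np.cross(y,z),y,z]
        rv=R.from_matrix(Rc.T@Rt).as_rotvec(degrees=True)
        if best is None or abs(rv[2])<abs(best[0][2]): best=(rv,Rt)
    rv,Rt=best;d=p-s["tool_pos"]
    print("turn first(x10deg)",np.round(rv/10,3),"| shift in turned frame (x40mm)",np.round(Rt.T@d/.04,3),"| shift in present frame",np.round(Rc.T@d/.04,3))
def tri(obs):
    A=[];b=[]
    for c,u in obs:
        o,d=ray(c,*u);M=np.eye(3)-np.outer(d,d);A.append(M);b.append(M@o)
    return np.linalg.lstsq(np.vstack(A),np.concatenate(b),rcond=None)[0]
E
python3 - <<'E'
from h import *
a=shot("scene");b=shot("side")
for n,u,v in((1,(297.2,210.8),(295.6,227)),(2,(284.8,224.8),(297.5,247.9)),(3,(271.6,238.8),(300.6,270))):
    print("hole",n,at_z(a,*u,.035)[:2].round(4),at_z(b,*v,.035)[:2].round(4))
for n,u in enumerate([(322.3,173.6),(354.3,184.1),(399.7,116.4)]): print("plate",at_z(a,*u,.01)[:2].round(4))
# side plate corners: crop offset x250+ (X-272)*75/170, y75+(Y-350)*.44
f=lambda X,Y:(250+(X-272)*75/170,75+(Y-350)*.44)
for X,Y in((327,580),(413,570),(366,385),(292,396)): print("plate s",at_z(b,*f(X,Y),.01)[:2].round(4))
g=lambda X,Y:(310+(X-400)/3.5,95+Y/3.5)
print("cursor",at_z(a,*g(600,220),.016)[:2],at_z(b,*f(390,498),.016)[:2])
print("ptr",at_z(a,*g(608,177),.016)[:2],at_z(b,*f(368,469),.016)[:2])
print("start joint1 yaw");s=bot.get_state();print(R.from_rotvec(s["tool_rot"]).as_matrix().round(3).tolist())
Rc=R.from_rotvec(s["tool_rot"]).as_matrix();print("wristcam in tool",(Rc.T@(np.array(shot("wrist")["extrinsics"])[:3,3]-s["tool_pos"])).round(3))
E
```

```text
hole 1 [ 0.5154 -0.0528] [ 0.5134 -0.0562]
hole 2 [ 0.5103 -0.1096] [ 0.5068 -0.1108]
hole 3 [ 0.5038 -0.1642] [ 0.5025 -0.1645]
plate [0.4972 0.1304]
plate [0.6008 0.1302]
plate [0.6056 0.5009]
plate s [0.4936 0.1324]
plate s [0.5917 0.1248]
plate s [0.6071 0.4925]
plate s [0.5021 0.492 ]
cursor [0.59175007 0.24684895] [0.5901027  0.24465152]
ptr [0.57538158 0.30461669] [0.57428896 0.30493149]
start joint1 yaw
[[-0.894, 0.447, 0.0], [0.447, 0.894, 0.0], [0.0, 0.0, -1.0]]
wristcam in tool [ 0.074 -0.001 -0.141]
```

Run:
```python
from h import *
tgt((.54,.20,.24),-6)
```

```text
turn first(x10deg) [0.    0.    6.943] | shift in turned frame (x40mm) [-6.489  8.071 -0.218] | shift in present frame [-9.837 -3.239 -0.218]
```

carry_out --pt "0 0 0 0 0 1" --pt "0 0 0 0 0 1" --pt "0 0 0 0 0 1" --pt "0 0 0 0 0 1" --pt "0 0 0 0 0 1" --pt "0 0 0 0 0 1" --pt "0 0 0 0 0 0.94" --pt "-0.72 0.9 -0.02 0 0 0" --pt "-0.72 0.9 -0.02 0 0 0" --pt "-0.72 0.9 -0.02 0 0 0" --pt "-0.72 0.9 -0.02 0 0 0" --pt "-0.72 0.9 -0.02 0 0 0" --pt "-0.72 0.9 -0.02 0 0 0" --pt "-0.72 0.9 -0.02 0 0 0" --pt "-0.72 0.9 -0.02 0 0 0" --pt "-0.72 0.9 -0.02 0 0 0" --pt "0 0 0 0 0 0" --fingers 1

```text
clock: 3.92
tool_pos: [0.5428, 0.1982, 0.2381]
tool_rot: [2.338, 2.099, -0.001]
force: [0.1, -0.5, 1.0]
opening: 1.0
grip_force: 0.0
```

Run:
```python
from h import *
import pickle
c=shot("wrist","g1.png");pickle.dump({k:c[k] for k in c},open("g1.pkl","wb"))
for t in("grip","lock_button","cursor","gauge","pointer"):
    print(t,[(round(d["confidence"],2),[int(x) for x in d["rect"]]) for d in masks_of(t,"wrist")])
tgt((.515,-.17,.22),-6)
```

```text
grip [(0.76, [277, 1, 345, 65])]
lock_button [(0.75, [312, 0, 333, 61])]
cursor [(0.65, [354, 105, 373, 116])]
gauge [(0.62, [257, 0, 378, 221])]
pointer [(0.61, [280, 0, 347, 70]), (0.45, [201, 318, 246, 389])]
turn first(x10deg) [ 0.001 -0.001  0.01 ] | shift in turned frame (x40mm) [-9.295  0.329  0.466] | shift in present frame [-9.296  0.313  0.465]
```

View pics/g1.png

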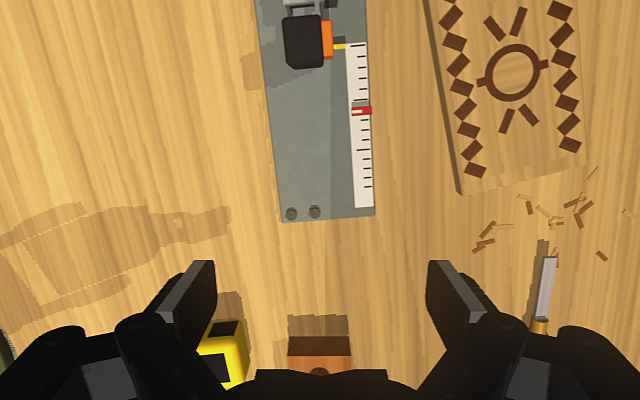

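The wrist view shows the grip at (303,40), the orange button at (327,38), the pointer at (341,46) and the red cursor at (361,110) on the scale. On to the block.

carry_out --pt "-0.93 0.03 0.05 0 0 0" --pt "-0.93 0.03 0.05 0 0 0" --pt "-0.93 0.03 0.05 0 0 0" --pt "-0.93 0.03 0.05 0 0 0" --pt "-0.93 0.03 0.05 0 0 0" --pt "-0.93 0.03 0.05 0 0 0" --pt "-0.93 0.03 0.05 0 0 0" --pt "-0.93 0.03 0.05 0 0 0" --pt "-0.93 0.03 0.05 0 0 0" --pt "-0.93 0.03 0.05 0 0 0" --pt "0 0 0 0 0 0"

```text
clock: 5.6
tool_pos: [0.5142, -0.172, 0.2184]
tool_rot: [-2.336, -2.101, 0.0]
force: [-0.1, 0.7, -0.4]
opening: 0.999
grip_force: 0.0
```

Run:
```python
from h import *
import pickle
c=shot("wrist","b1.png");pickle.dump({k:c[k] for k in c},open("b1.pkl","wb"))
g=pickle.load(open("g1.pkl","rb"))
P=lambda u,z:at_z(g,*u,z)[:2].round(4)
print("ptr",P((344,46),.016),"cursor",P((361,111),.016),"edgeR",P((374,214),.01),P((367,2),.01),"L",P((282,222),.01),P((258,2),.01))
for d in masks_of("dog_block","wrist"):
    print(d["confidence"],d["rect"])
print(bot.get_state()["tool_pos"])
```

```text
ptr [0.5761 0.3087] cursor [0.5875 0.2476] edgeR [0.594  0.1364] [0.601  0.3446] L [0.4927 0.138 ] [0.5007 0.3555]
0.79 [256.0, 0.0, 349.9, 194.0]
[ 0.51453169 -0.17024118  0.21854088]
```

View pics/b1.png

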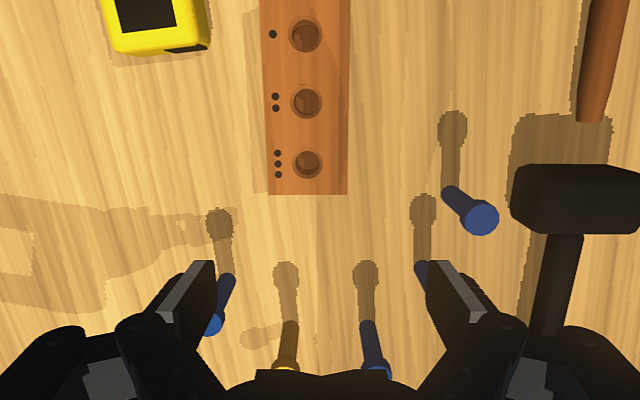

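Pockets in the wrist view: one pip (305,35), two pips (306,103), three pips (307,164). Next I'll move past the two dogs to see them from above.

Run:
```python
from h import *
import pickle
b=pickle.load(open("b1.pkl","rb"))
im=b["image"]
H=np.array([at_z(b,*u,.035)[:2] for u in((305,35.5),(306,102.5),(307,163.5))]);print(H.round(4),np.linalg.norm(np.diff(H,axis=0),axis=1))
g=cv2.cvtColor(im,cv2.COLOR_RGB2HSV)[...,2];
for cx,cy in((305,35),(306,102),(307,164)):
    w=g[cy-25:cy+25,cx-25:cx+25];circ=cv2.HoughCircles(cv2.resize(w,None,fx=4,fy=4,interpolation=cv2.INTER_CUBIC),cv2.HOUGH_GRADIENT,1,200,param1=60,param2=15,minRadius=40,maxRadius=90)
    if circ is not None: x,y,r=circ[0,0];u=(cx-25+x/4,cy-25+y/4);print(u,r/4,at_z(b,*u,.035)[:2].round(4))
tgt((.50,-.43,.22))
```

```text
[[ 0.5129 -0.054 ]
 [ 0.5074 -0.1077]
 [ 0.5019 -0.1617]] [0.05400878 0.05431894]
(np.float32(305.375), np.float32(36.125)) 16.375 [ 0.5132 -0.0545]
(np.float32(306.375), np.float32(102.875)) 16.0 [ 0.5077 -0.1081]
(np.float32(307.125), np.float32(163.375)) 15.55 [ 0.502  -0.1616]
turn first(x10deg) [ 0.    -0.001  0.   ] | shift in turned frame (x40mm) [-6.497  0.314 -0.036] | shift in present frame [-6.497  0.314 -0.038]
```

carry_out --pt "-0.93 0.045 0 0 0 0" --pt "-0.93 0.045 0 0 0 0" --pt "-0.93 0.045 0 0 0 0" --pt "-0.93 0.045 0 0 0 0" --pt "-0.93 0.045 0 0 0 0" --pt "-0.93 0.045 0 0 0 0" --pt "-0.93 0.045 0 0 0 0" --pt "0 0 0 0 0 0"

```text
clock: 6.7
tool_pos: [0.5001, -0.4318, 0.218]
tool_rot: [-2.335, -2.102, 0.0]
force: [-0.4, 0.1, -0.0]
opening: 0.999
grip_force: 0.0
```

```bash
cat >> h.py <<'E'
def headfix(c,d):
    """head-top circle centre at z=.08 from mask of the head's top: fit silhouette centroid in this view"""
    m=np.argwhere(d["mask"]).mean(0)[::-1];p0=at_z(c,*m,.05)[:2]
    r=least_squares(lambda p:sil(c,*p)-m,p0,diff_step=1e-2);return m,r.x
E
python3 - <<'E'
from h import *
c=shot("wrist","d1.png")
for t in("dog_brass","dog_blue"):
    for d in masks_of(t,"wrist"):
        m,p=headfix(c,d);print(t,round(d["confidence"],2),[int(x) for x in d["rect"]],m.round(1),p.round(4))
tgt((.4585,-.362,.12))
E
```

```text
dog_brass 0.57 [238, 78, 278, 118] [257.  100.4] [ 0.4574 -0.3612]
dog_blue 0.97 [130, 1, 205, 37] [165.1  18.4] [ 0.3945 -0.2916]
dog_blue 0.95 [355, 80, 392, 121] [373.2  99.4] [ 0.5464 -0.3698]
dog_blue 0.76 [423, 0, 477, 22] [442.1   7.6] [ 0.6133 -0.2987]
turn first(x10deg) [-0.    -0.002 -0.   ] | shift in turned frame (x40mm) [ 1.576 -1.222  2.464] | shift in present frame [ 1.575 -1.222  2.464]
```

View pics/d1.png

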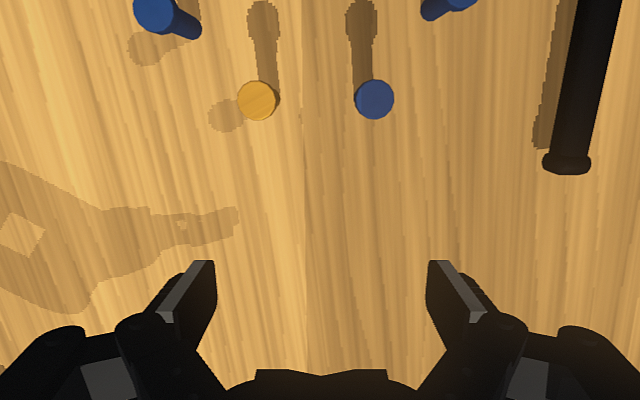

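Brass sits at (257,100) and the chosen blue at (374,99), in agreement with the first estimates. Now I'll grasp brass.

carry_out --pt "0.8 -0.62 0.4 0 0 0" --pt "0.79 -0.62 0.6 0 0 0" --pt "0 0 0.8 0 0 0" --pt "0 0 0.8 0 0 0" --pt "0 0 0.8 0 0 0" --pt "0 0 0.76 0 0 0" --pt "0 0 0 0 0 0" --pt "0 0 0 0 0 0"

```text
clock: 7.85
tool_pos: [0.458, -0.3626, 0.0537]
tool_rot: [2.332, 2.102, 0.0]
force: [0.8, 0.0, 0.7]
opening: 1.002
grip_force: 0.0
```

carry_out --pt "0 0 0 0 0 0" --pt "0 0 0 0 0 0" --pt "0 0 0 0 0 0" --pt "0 0 0 0 0 0" --pt "0 0 0 0 0 0" --fingers -1

```text
clock: 8.48
tool_pos: [0.4574, -0.363, 0.0527]
tool_rot: [2.334, 2.102, -0.0]
force: [-1.7, 0.9, 5.6]
opening: 0.327
grip_force: 58.8
```

carry_out --pt "0 0 -0.5 0 0 0" --pt "0 0 -0.8 0 0 0" --pt "0 0 -0.8 0 0 0" --pt "0 0 -0.7 0 0 0" --pt "0 0 0 0 0 0"

```text
clock: 9.1
tool_pos: [0.4577, -0.3632, 0.1658]
tool_rot: [2.332, 2.1, 0.001]
force: [-0.1, 0.2, -1.0]
opening: 0.326
grip_force: 59.3
```

Run:
```python
from h import *
s=bot.get_state();print(s["tool_pos"],s["opening"],s["grip_force"])
tgt((.5133,-.0538,.145),-5.8)
```

```text
[ 0.45774743 -0.36321343  0.16578016] 0.325760596624731 59.26524460315704
turn first(x10deg) [ 0.016  0.011 -0.018] | shift in turned frame (x40mm) [7.836 0.6   0.52 ] | shift in present frame [7.839 0.574 0.506]
```

carry_out --pt "0.87 0.065 0 0 0 0" --pt "0.87 0.065 0 0 0 0" --pt "0.87 0.065 0 0 0 0" --pt "0.87 0.065 0 0 0 0" --pt "0.87 0.065 0 0 0 0" --pt "0.87 0.065 0.1 0 0 0" --pt "0.87 0.065 0.1 0 0 0" --pt "0.87 0.065 0.1 0 0 0" --pt "0.87 0.06 0.1 0 0 0" --pt "0 0 0.12 0 0 0" --pt "0 0 0 0 0 0" --pt "0 0 0 0 0 0"

```text
clock: 10.6
tool_pos: [0.5127, -0.0544, 0.143]
tool_rot: [-2.335, -2.101, 0.001]
force: [0.9, 0.1, -0.9]
opening: 0.328
grip_force: 59.3
```

```bash
cat >> h.py <<'E'
def foot(kind="brass",save=None):
    """dog in hand: foot point seen in scene & side, assumed upright; visible shank+head lower part -> match shank bottom"""
    s=bot.get_state();x0=np.r_[s["tool_pos"][:2],s["tool_pos"][2]-.053]
    obs=[];ims=[]
    for n in("scene","side"):
        c=shot(n);p=proj(c,x0+[0,0,.02]);u,v=p.astype(int);x,y=max(u-35,0),max(v-35,0)
        ims.append(cv2.resize(c["image"][y:y+70,x:x+70],(400,400),interpolation=cv2.INTER_CUBIC))
        e=[proj(c,x0+[0,0,z]) for z in(0,.03,.06)];print(n,"crop origin",x,y,"expected axis crop px",[((q-[x,y]+.5)*400/70).round(0).tolist() for q in e])
    cv2.imwrite("pics/"+save,np.hstack(ims)[:,:,::-1])
E
python3 - <<'E'
from h import *
foot("brass","f1.png")
print(bot.get_state()["tool_pos"]);tgt((.5133,-.0538,.145),-5.8)
E
```

```text
scene crop origin 259 155 expected axis crop px [[207.0, 239.0], [203.0, 191.0], [198.0, 142.0]]
side crop origin 258 170 expected axis crop px [[208.0, 237.0], [203.0, 185.0], [199.0, 131.0]]
[ 0.51284089 -0.05435443  0.14329586]
turn first(x10deg) [ 0.     0.    -0.024] | shift in turned frame (x40mm) [ 0.015  0.01  -0.043] | shift in present frame [ 0.015  0.01  -0.043]
```

View pics/f1.png

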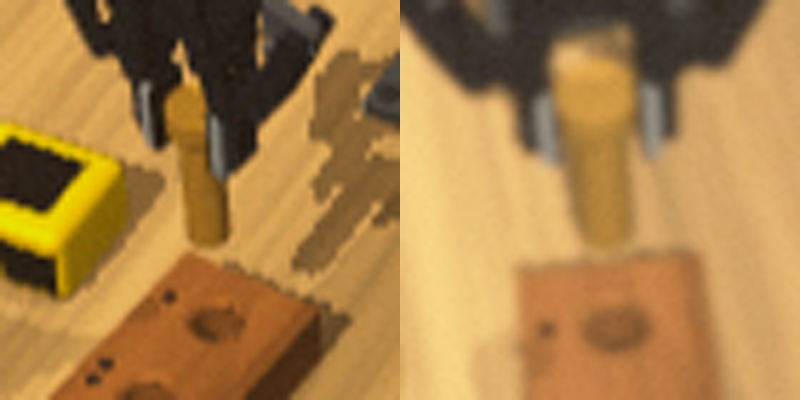

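The carried brass dog hangs upright. Its foot sits where expected in both views, at crop (207,240), and the one-pip pocket lies straight below it. I'll lower it gently.

carry_out --pt "0 0.01 0.6 0 0 0" --pt "0 0 0.5 0 0 0" --pt "0 0 0.15 0 0 0" --pt "0 0 0.15 0 0 0" --pt "0 0 0 0 0 0"

```text
clock: 11.32
tool_pos: [0.5134, -0.0538, 0.0875]
tool_rot: [2.334, 2.102, 0.0]
force: [0.4, -0.5, -0.6]
opening: 0.329
grip_force: 59.3
```

carry_out --pt "0 0 0.15 0 0 0" --pt "0 0 0.15 0 0 0" --pt "0 0 0 0 0 0"

```text
clock: 11.7
tool_pos: [0.5131, -0.0536, 0.0748]
tool_rot: [-2.334, -2.102, 0.001]
force: [1.4, -0.4, -1.2]
opening: 0.329
grip_force: 59.3
```

carry_out --pt "0 0 0.15 0 0 0" --pt "0 0 0.15 0 0 0" --pt "0 0 0 0 0 0"

```text
clock: 12.08
tool_pos: [0.513, -0.0536, 0.0627]
tool_rot: [-2.334, -2.102, 0.001]
force: [-0.2, 0.1, -0.7]
opening: 0.327
grip_force: 59.3
```

carry_out --pt "0 0 0.06 0 0 0" --pt "0 0 0 0 0 0"

```text
clock: 12.32
tool_pos: [0.5133, -0.0537, 0.0608]
tool_rot: [-2.334, -2.103, 0.0]
force: [0.2, 0.1, -1.0]
opening: 0.33
grip_force: 59.3
```

carry_out --pt "0 0 0 0 0 0" --pt "0 0 0 0 0 0" --pt "0 0 0 0 0 0" --pt "0 0 -0.3 0 0 0" --pt "0 0 -0.7 0 0 0" --pt "0 0 -1 0 0 0" --pt "0 0 -1 0 0 0" --pt "0 0 0 0 0 0" --fingers 0.5

```text
clock: 13.32
tool_pos: [0.5145, -0.0539, 0.1846]
tool_rot: [2.331, 2.099, 0.006]
force: [0.7, 0.5, -1.0]
opening: 0.75
grip_force: 0.0
```

Run:
```python
from h import *
r=[]
cs=[shot(n) for n in("scene","side")];ce=[]
for n in("scene","side"):
    print(n,[(round(d["confidence"],2),[int(x) for x in d["rect"]]) for d in masks_of("dog_brass",n)])
for c in cs: print("expected seated head centre",proj(c,(.5133,-.0545,.087)).round(0),"shank low",proj(c,(.5133,-.0545,.035)).round(0), "if not seated head",proj(c,(.5133,-.0545,.115)).round(0))
b=[cv2.resize(c["image"][y:y+80,x:x+80],(400,400),interpolation=cv2.INTER_CUBIC) for c,x,y in((cs[0],258,160),(cs[1],258,175))]
cv2.imwrite("pics/s1.png",np.hstack(b)[:,:,::-1])
tgt((.5468,-.3705,.16),-6)
```

```text
scene [(0.73, [290, 191, 302, 214])]
side [(0.7, [287, 206, 306, 229])]
expected seated head centre [295. 197.] shank low [296. 211.] if not seated head [294. 189.]
expected seated head centre [294. 212.] shank low [295. 226.] if not seated head [294. 203.]
turn first(x10deg) [-0.009 -0.001  0.003] | shift in turned frame (x40mm) [-7.79   1.672  0.503] | shift in present frame [-7.791  1.669  0.5  ]
```

View pics/s1.png

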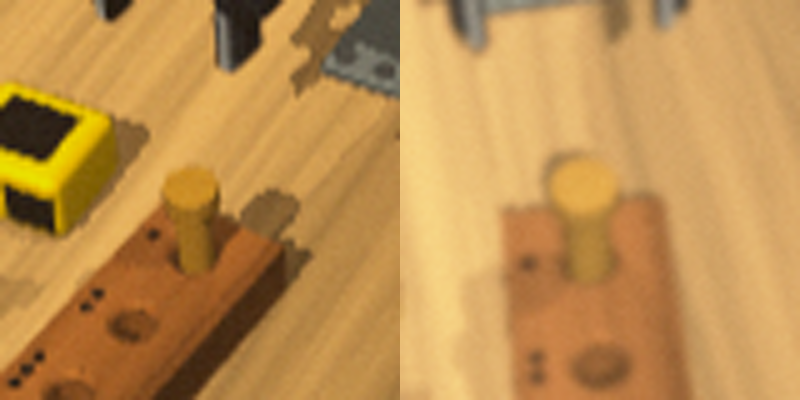

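Brass is seated in the one-pip pocket, with its head at scene (296,198) and side (295,212), matching a fully seated dog. Now I'll fetch the blue dog.

carry_out --pt "-0.87 0.185 0 0 0 0" --pt "-0.87 0.185 0 0 0 0" --pt "-0.87 0.185 0 0 0 0" --pt "-0.87 0.185 0 0 0 0" --pt "-0.87 0.185 0 0 0 0" --pt "-0.87 0.185 0 0 0 0" --pt "-0.87 0.185 0 0 0 0" --pt "-0.87 0.185 0 0 0 0" --pt "-0.83 0.19 0.3 0 0 0" --pt "0 0 0.7 0 0 0" --pt "0 0 0.8 0 0 0" --pt "0 0 0.8 0 0 0" --pt "0 0 0.58 0 0 0" --pt "0 0 0 0 0 0" --pt "0 0 0 0 0 0" --fingers 0.8

```text
clock: 15.4
tool_pos: [0.5475, -0.3707, 0.0543]
tool_rot: [2.334, 2.102, 0.0]
force: [0.7, -0.2, 0.1]
opening: 0.901
grip_force: 0.0
```

carry_out --pt "0 0 0 0 0 0" --pt "0 0 0 0 0 0" --pt "0 0 0 0 0 0" --pt "0 0 0 0 0 0" --pt "0 0 0 0 0 0" --fingers -1

```text
clock: 16.02
tool_pos: [0.5476, -0.3708, 0.0545]
tool_rot: [2.333, 2.102, 0.0]
force: [-0.7, 0.6, 5.9]
opening: 0.325
grip_force: 58.9
```

carry_out --pt "0 0 -0.5 0 0 0" --pt "0 0 -0.8 0 0 0" --pt "0 0 -0.8 0 0 0" --pt "0 0 -0.9 0 0 0" --pt "0 0 0 0 0 0"

```text
clock: 16.65
tool_pos: [0.5482, -0.3712, 0.1781]
tool_rot: [2.33, 2.099, 0.002]
force: [-0.0, -0.1, -2.0]
opening: 0.331
grip_force: 59.2
```

Run:
```python
from h import *
s=bot.get_state();print(s["tool_pos"],s["opening"],s["grip_force"])
tgt((.5077,-.1085,.145),-5.8)
```

```text
[ 0.54820901 -0.37117421  0.17805304] 0.3306892646546084 59.240153431892395
turn first(x10deg) [ 0.03   0.018 -0.017] | shift in turned frame (x40mm) [ 6.431 -1.671  0.826] | shift in present frame [ 6.428 -1.695  0.797]
```

carry_out --pt "0.8 -0.21 0 0 0 0" --pt "0.8 -0.21 0 0 0 0" --pt "0.8 -0.21 0 0 0 0" --pt "0.8 -0.21 0 0 0 0" --pt "0.8 -0.21 0 0 0 0" --pt "0.8 -0.21 0.2 0 0 0" --pt "0.8 -0.21 0.3 0 0 0" --pt "0.83 -0.215 0.3 0 0 0" --pt "0 0 0 0 0 0" --pt "0 0 0 0 0 0"

```text
clock: 17.9
tool_pos: [0.5071, -0.108, 0.1418]
tool_rot: [2.334, 2.103, -0.0]
force: [-0.3, 0.3, -1.5]
opening: 0.328
grip_force: 59.4
```

Run:
```python
from h import *
foot("blue","f2.png")
print(bot.get_state()["tool_pos"]);tgt((.5077,-.1087,.145),-5.8)
```

```text
scene crop origin 246 169 expected axis crop px [[210.0, 236.0], [205.0, 188.0], [198.0, 139.0]]
side crop origin 260 191 expected axis crop px [[210.0, 238.0], [206.0, 187.0], [201.0, 133.0]]
[ 0.50718615 -0.10840829  0.14188453]
turn first(x10deg) [ 0.002  0.001 -0.022] | shift in turned frame (x40mm) [-0.006  0.014 -0.078] | shift in present frame [-0.006  0.014 -0.078]
```

View pics/f2.png

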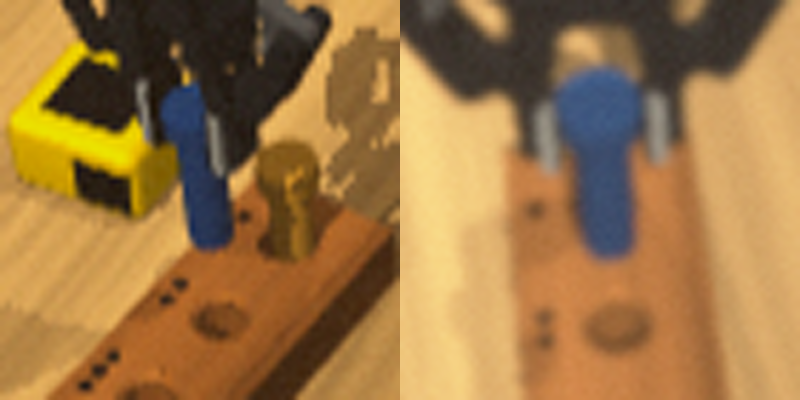

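Blue hangs upright above the two-pip pocket, with its foot at scene crop (211,240) and the pocket at (221,321). I'll lower it.

carry_out --pt "0 0.01 0.6 0 0 0" --pt "0 0 0.45 0 0 0" --pt "0 0 0.15 0 0 0" --pt "0 0 0.15 0 0 0" --pt "0 0 0.15 0 0 0" --pt "0 0 0 0 0 0"

```text
clock: 18.75
tool_pos: [0.5074, -0.1078, 0.0816]
tool_rot: [-2.334, -2.102, 0.0]
force: [-0.3, -0.5, -1.5]
opening: 0.328
grip_force: 59.4
```

carry_out --pt "0 0 0.15 0 0 0" --pt "0 0 0.15 0 0 0" --pt "0 0 0.15 0 0 0" --pt "0 0 0 0 0 0" --pt "0 0 0 0 0 0"

```text
clock: 19.38
tool_pos: [0.5076, -0.1078, 0.0638]
tool_rot: [2.334, 2.103, 0.0]
force: [0.3, -0.3, -1.7]
opening: 0.333
grip_force: 59.4
```

carry_out --pt "0 0 0 0 0 0" --pt "0 0 0 0 0 0" --pt "0 0 0 0 0 0" --pt "0 0 -0.3 0 0 0" --pt "0 0 -0.7 0 0 0" --pt "0 0 -1 0 0 0" --pt "0 0 -1 0 0 0" --pt "0 0 -1 0 0 -0.4" --pt "0 0 0 0 0 0" --fingers 0.5

```text
clock: 20.5
tool_pos: [0.5084, -0.108, 0.2275]
tool_rot: [2.255, 2.18, 0.005]
force: [1.0, -0.5, -0.6]
opening: 0.75
grip_force: 0.0
```

Run:
```python
from h import *
cs=[shot(n) for n in("scene","side")]
for n,c in zip(("scene","side"),cs):
    for t in("dog_brass","dog_blue"): print(n,t,[(round(d["confidence"],2),[int(x) for x in d["rect"]]) for d in masks_of(t,n)])
    for x,y in((.5133,-.0545),(.5077,-.1085)):
        P=cyl();q=np.array([proj(c,p+np.array([x,y,.007])) for p in np.r_[P[2],P[3]]]);print("exp seated head rect",np.r_[q.min(0),q.max(0)].round(0))
tgt((.54,.26,.25),-1.8)
```

```text
scene dog_brass [(0.54, [252, 203, 314, 258]), (0.51, [292, 192, 301, 214])]
scene dog_blue [(0.76, [275, 281, 284, 309]), (0.72, [195, 244, 213, 272]), (0.71, [277, 208, 290, 225]), (0.57, [306, 258, 320, 286])]
exp seated head rect [289. 193. 301. 205.]
exp seated head rect [276. 206. 289. 219.]
side dog_brass [(0.73, [286, 207, 304, 228])]
side dog_blue [(0.93, [369, 304, 381, 331]), (0.68, [370, 263, 383, 289]), (0.67, [289, 226, 305, 255]), (0.57, [246, 327, 259, 357]), (0.48, [314, 100, 388, 161])]
exp seated head rect [287. 206. 302. 222.]
exp seated head rect [289. 227. 304. 243.]
turn first(x10deg) [-0.009 -0.002 -0.019] | shift in turned frame (x40mm) [ 9.213  0.533 -0.679] | shift in present frame [ 9.215  0.501 -0.677]
```

Both dogs' outlines match fully seated dogs. Next, a close look at the gauge from above.

carry_out --pt "0.92 0.05 -0.07 0 0 0" --pt "0.92 0.05 -0.07 0 0 0" --pt "0.92 0.05 -0.07 0 0 0" --pt "0.92 0.05 -0.07 0 0 0" --pt "0.92 0.05 -0.07 0 0 0" --pt "0.92 0.05 -0.07 0 0 0" --pt "0.92 0.05 -0.07 0 0 0" --pt "0.92 0.05 -0.07 0 0 0" --pt "0.92 0.05 -0.07 0 0 0" --pt "0.92 0.05 -0.07 0 0 0" --pt "0 0 0 0 0 0" --pt "0 0 0 0 0 0"

```text
clock: 22.3
tool_pos: [0.54, 0.2589, 0.251]
tool_rot: [-2.259, -2.183, 0.002]
force: [0.3, 0.3, 0.4]
opening: 0.752
grip_force: 0.0
```

Run:
```python
from h import *
import pickle
c=shot("wrist");pickle.dump(dict(c),open("g2.pkl","wb"))
for t in("grip","lock_button","cursor","pointer"):
    print(t,[(round(d["confidence"],2),[int(x) for x in d["rect"]]) for d in masks_of(t,"wrist")])
x,y,w,h=200,40,200,220
cv2.imwrite("pics/g2.png",cv2.resize(c["image"][40:240,200:440],(720,600),interpolation=cv2.INTER_CUBIC)[:,:,::-1])
```

```text
grip [(0.87, [301, 66, 353, 138])]
lock_button [(0.86, [331, 65, 346, 134]), (0.35, [425, 19, 565, 254])]
cursor [(0.7, [361, 165, 375, 177])]
pointer [(0.73, [299, 63, 362, 135])]
```

View pics/g2.png

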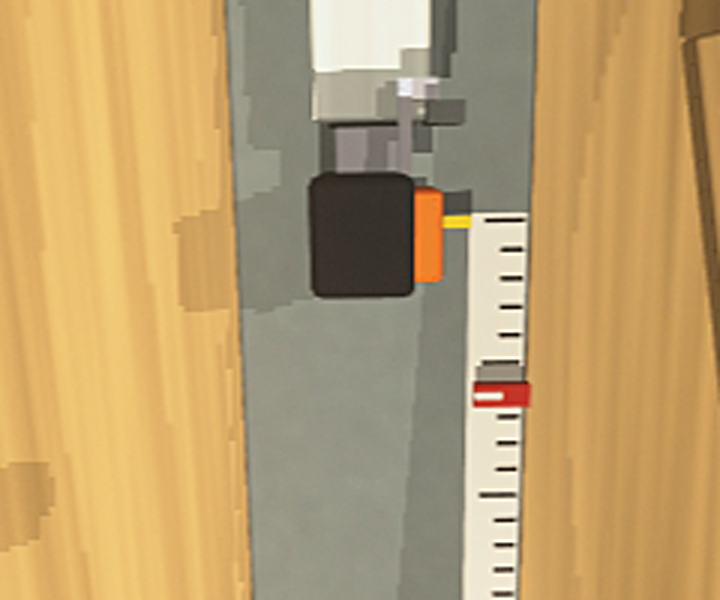

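In the crop the grip's top is centred at (362,234), the button at (428,235), the pointer tip at (470,221) on tick 0, and the cursor's white line at (488,396), between ticks 60 and 70.

Run:
```python
from h import *
import pickle
c=pickle.load(open("g2.pkl","rb"))
P=lambda X,Y,z:at_z(c,200+(X+.5)/3-.5,40+(Y+.5)/3-.5,z)[:2]
a=P(520,220,.011);print("edges",[P(X,Y,.01).round(4) for X,Y in((228,10),(250,560),(538,10))])
t=np.array([P(X,Y,.011) for X,Y in((505,220),(511,249),(511,277),(511,306),(510,334),(500,362),(508,416),(508,442),(507,468),(498,494),(505,520),(504,545),(504,570),(503,595))])
i=np.array([0,1,2,3,4,5,7,8,9,10,11,12,13,14])*.01
ex=np.polyfit(i,t,1)[0];ang=np.arctan2(ex[1],ex[0]);print("tick scale",np.linalg.norm(ex),"angle",np.degrees(ang))
L=P(465,300,.011),P(463,590,.011);d=L[1]-L[0];print("scale L edge angle",np.degrees(np.arctan2(d[1],d[0])))
d=P(250,560,.01)-P(228,10,.01);print("plate edge angle",np.degrees(np.arctan2(d[1],d[0])))
u=np.array([np.cos(np.radians(-91.9)),np.sin(np.radians(-91.9))]);n=np.array([-u[1],u[0]])
p=P(470,221.5,.016);t0=np.polyval(np.polyfit(i,t@u,1),0);print("ptr",p.round(4),"rel tick0",p@u-t0)
for z in(.015,.016,.018): q=P(488,396,z);print("cursor",q.round(4),"d",(q-p)@u,"vs ticks",q@u-t0)
gc=P(362,234,.086);print("grip top centre",gc.round(4),"x along rel ptr",(gc-p)@u,"lat rel ptr tip",(gc-p)@n)
bc=P(443,235,.08);print("button outer lat rel grip c",(bc-gc)@n)
pm=gc+n*.001;print("pinch",pm)
tgt((*pm,.047),-1.9)
```

```text
edges [array([0.4987, 0.3787]), array([0.4933, 0.1851]), array([0.6007, 0.3751])]
tick scale 1.0022216848803385 angle -90.80011700070004
scale L edge angle -90.81868649547924
plate edge angle -91.5951071100107
ptr [0.5773 0.3084] rel tick0 0.0005309203065902435
cursor [0.5835 0.247 ] d 0.061190707049547724 vs ticks 0.061721627356137954
cursor [0.5834 0.2472] d 0.060969079223300464 vs ticks 0.061499999529890714
cursor [0.5832 0.2476] d 0.06052582357080599 vs ticks 0.061056743877396236
grip top centre [0.5406 0.3104] x along rel ptr -0.000815310458333578 lat rel ptr tip -0.03681494927161503
button outer lat rel grip c 0.023063213906156725
pinch [0.54156321 0.31039646]
turn first(x10deg) [ 0.     0.    -0.013] | shift in turned frame (x40mm) [ 1.293 -0.01   5.119] | shift in present frame [ 1.293 -0.013  5.119]
```

carry_out --pt "0.64 0 0.2 0 0 0" --pt "0.64 -0.01 0.6 0 0 0" --pt "0 0 0.9 0 0 0" --pt "0 0 0.9 0 0 0" --pt "0 0 0.9 0 0 0" --pt "0 0 0.8 0 0 0" --pt "0 0 0.8 0 0 0" --pt "0 0 0 0 0 0" --pt "0 0 0 0 0 0" --fingers 0.8

```text
clock: 23.68
tool_pos: [0.5421, 0.3106, 0.0492]
tool_rot: [2.259, 2.182, 0.003]
force: [-0.6, -0.0, 0.3]
opening: 0.899
grip_force: 0.0
```

Run:
```python
from h import *
s=bot.get_state();print(s["tool_pos"],s["force"]);tgt((.5416,.310,.047),-1.7)
```

```text
[0.54213826 0.31064238 0.04918589] [-0.59156854 -0.01747051  0.25745726]
turn first(x10deg) [ 0.009 -0.005 -0.029] | shift in turned frame (x40mm) [-0.016 -0.013  0.055] | shift in present frame [-0.017 -0.013  0.055]
```

carry_out --pt "0 0 0.04 0 0 0" --pt "0 0 0 0 0 0" --pt "0 0 0 0 0 0" --pt "0 0 0 0 0 0" --pt "0 0 0 0 0 0" --pt "0 0 0 0 0 0" --fingers -1

```text
clock: 24.42
tool_pos: [0.5412, 0.3107, 0.0475]
tool_rot: [2.258, 2.184, 0.0]
force: [-12.8, -4.0, 13.2]
opening: 0.345
grip_force: 60.8
```

The opening shows 32 mm, so the button is fully in. Now I'll draw the arm out.

carry_out --pt "-0.1 0 0 0 0 0" --pt "-0.2 0 0 0 0 0" --pt "-0.3 0 0 0 0 0" --pt "-0.3 0 0 0 0 0" --pt "-0.3 0 0 0 0 0" --pt "-0.2 0 0 0 0 0" --pt "0 0 0 0 0 0" --pt "0 0 0 0 0 0"

```text
clock: 25.42
tool_pos: [0.54, 0.2552, 0.0475]
tool_rot: [2.257, 2.184, 0.004]
force: [-4.9, 1.9, 8.6]
opening: 0.345
grip_force: 60.1
```

Run:
```python
from h import *
import pickle
for n in("wrist","scene","side"):
    c=shot(n);pickle.dump(dict(c),open("g3%s.pkl"%n,"wb"));h=cv2.cvtColor(c["image"],cv2.COLOR_RGB2HSV)
    p=proj(c,(.58,.25,.016)).astype(int);print(n,"near",p)
    for nm,lo,hi in(("red",(0,170,110),(4,255,255)),("red2",(174,170,110),(180,255,255)),("yel",(23,180,120),(32,255,255))):
        k,l,st,ce=cv2.connectedComponentsWithStats(cv2.inRange(h,lo,hi));print(nm,[(st[i].tolist(),ce[i].round(1).tolist()) for i in range(1,k) if st[i,4]>2 and np.hypot(*(ce[i]-p))<90])
c=pickle.load(open("g3wrist.pkl","rb"));p=proj(c,(.58,.25,.016)).astype(int);x,y=max(0,min(p[0]-50,540)),max(0,min(p[1]-50,300))
d=pickle.load(open("g3scene.pkl","rb"));q=proj(d,(.58,.25,.016)).astype(int)
print(x,y,q)
cv2.imwrite("pics/g3.png",np.hstack([cv2.resize(c["image"][y:y+100,x:x+100],(400,400),interpolation=cv2.INTER_CUBIC),cv2.resize(d["image"][q[1]-25:q[1]+25,q[0]-25:q[0]+25],(400,400),interpolation=cv2.INTER_CUBIC)])[:,:,::-1])
s=bot.get_state();print(s["tool_pos"],s["opening"],s["force"])
```

```text
wrist near [398 243]
red [([395, 242, 39, 14, 428], [415.8, 248.4])]
red2 []
yel [([356, 237, 36, 9, 226], [374.7, 240.3])]
scene near [363 156]
red [([363, 157, 7, 3, 12], [366.7, 157.6])]
red2 []
yel [([357, 151, 6, 5, 13], [359.1, 153.2])]
side near [298 139]
red []
red2 []
yel []
348 193 [363 156]
[0.5399801  0.25527469 0.0475247 ] 0.34381595906748014 [-5.5220118   2.22430217  8.79476706]
```

No picture views are left, so I'll measure pointer and cursor line numerically.

Run:
```python
from h import *
import pickle
c=pickle.load(open("g3wrist.pkl","rb"));h=cv2.cvtColor(c["image"],cv2.COLOR_RGB2HSV).astype(int)
for v in range(232,262):
    print(v,"".join("Y" if 20<=H<=34 and S>150 and V>90 else "y" if 20<=H<=34 and S>150 else "R" if (H<6 or H>174) and S>150 and V>140 else "r" if (H<6 or H>174) and S>150 else "W" if S<60 and V>170 else "w" if S<60 and V>120 else "d" if V<60 else "." for H,S,V in h[v,350:440]))
```

```text
232 ddddwwwwwwwwwwwwwwwwwwwwwwwwwwwwwwwwwwwwwWWWWWWWWWWWWWWWWWWWWWWWWWWWWWWWWWWWw.............
233 ddddwWwwwwwwwwwwwwwwwwwwwwwwwwwwwwwwww...WWWWWWWWWWWWWWWWWWWWWWWWWWWWWWWWWWWw.............
234 dddd.YYYYYYYYYYYYYYYYYYYYYYYYYYYYYYYYYYY.WWWWWWWWWWWWWWWWWWWWWWWWWWWWWWWWWWWw.............
235 dddd.YYYYYYYYYYYYYYYYYYYYYYYYYYYYYYYYYYYY.WWWWWWWWWWWWWWWWWWWWWWWWWWWWWWWWWWw.............
236 dddddYYYYYYYYY...................YYYYYYYY.WWWWWWWWWWWWWWWWWWWWWWWWWWWWWWWWWWw.............
237 dddddYYYYYYYYYYYYYYYYYYYYYYYYYYYYYYYYYYYYYWW..............................................
238 ddddd.YYYYYYYYYYYYYYYYYYYYYYYYYYYYYYYYYYYYWWrrrrrrrrrrrrrrrr.rr................rr.........
239 ddddd.YYYYYYYYYYYYYYYYYYYYYYYYYYYYYYYYYYYYWWrrrrrr...r.r.........................r........
240 ddddd.YYYYYYYYYYYYYYYYYYYYYYYYYYYYYYYYYYYYWWrrr.r.r.......................................
241 ddddddYYYYYYYYYYYYYYYYYYYYYYYYYYYYYYYYYYYYWWr.............................................
242 ddddddYYYYYYYYYYYYYYYYYYYYYYYYYYYYYYYYYYY.WWrrRRRRRRRRRRRRRRRRRRRRRRRRRRRRRRRRRRRRRR......
243 dddddd.YYYYYYYYYYYYYYYYYYYYYYYYYYYYYYYYYYYWWrRRRRRR
[... 1049 characters left out ...]
RRRRRRRRRRRRRRRRRRRRRRRRRRRR.......
255 ddddddddd................wwwwwwwwwwwwwWWWWWWWRRRRRRRRRRRRRRRRRRRRRRRRRRRRRRRRRRRRRR.......
256 ddddddddd................wwwwwwwwwwwwwWWWWWWWWWWWWWWWWWWWWWWWWWWWWWWWWWWWWWW..............
257 dddddddddd...............wwWWWwwwwwwwwWWWWWWWWWWWWWWWWWWWWWWWWWWWWWWWWWWWWWw..............
258 dddddddddd................dddddddddwwwWWWWWWWWWWWWWWWWWWWWW..........ddddWWw..............
259 dddddddddd.................ddddddddd.wWWWWWWWWWWWWWWWWWWWWWd............dWWw..............
260 dddddddddd.................ddd.....dd.WWWWWWWWWWWWWWWWWWWWWddddddddddddddWWw..............
261 dddddddddd..................ddd.....dd.WWWWWWWWWWWWWWWWWWWWWWWWWWWWWWWWWWWWw..............
```

carry_out --pt "-0.07 0 0 0 0 0" --pt "-0.06 0 0 0 0 0" --pt "0 0 0 0 0 0" --pt "0 0 0 0 0 0" --pt "0 0 0 0 0 0"

```text
clock: 26.2
tool_pos: [0.5399, 0.25, 0.0475]
tool_rot: [2.257, 2.184, 0.004]
force: [-4.8, 2.3, 9.4]
opening: 0.349
grip_force: 60.1
```

Run:
```python
from h import *
import pickle
o=pickle.load(open("g3wrist.pkl","rb"))["image"];print("old col 386",[(v,o[v,386].tolist()) for v in range(232,246)])
c=shot("wrist");pickle.dump(dict(c),open("g4.pkl","wb"));im=c["image"]
s=bot.get_state();print(s["tool_pos"],s["opening"],s["force"])
h=cv2.cvtColor(im,cv2.COLOR_RGB2HSV).astype(int)
for v in range(222,256):
    print(v,im[v,384].tolist(),"".join("Y" if 20<=H<=34 and S>150 and V>90 else "R" if (H<6 or H>174) and S>150 and V>140 else "r" if (H<6 or H>174) and S>150 else "W" if S<60 and V>170 else "w" if S<60 and V>120 else "d" if V<60 else "." for H,S,V in h[v,355:440]))
```

```text
old col 386 [(232, [159, 157, 144]), (233, [161, 162, 157]), (234, [142, 109, 34]), (235, [135, 106, 41]), (236, [179, 140, 49]), (237, [255, 252, 68]), (238, [254, 240, 66]), (239, [251, 237, 66]), (240, [251, 236, 64]), (241, [252, 237, 66]), (242, [254, 239, 63]), (243, [255, 251, 52]), (244, [145, 144, 149]), (245, [152, 152, 140])]
[0.53986787 0.25005682 0.04751996] 0.3435874068561662 [-5.24410005  1.27733386  8.02961405]
222 [102, 97, 84] ..................................wwWWWWWWWWWWWWWWWWWWWWWWWWWWWWWWWWWWWWw............
223 [102, 96, 84] ..................................wwWWWWWWWWWWWWWWWWWWWWWWWWWWWWWWWWWWWWw............
224 [104, 98, 85] ..................................wwWWWWWWWWWWWWWWWWWWWWWWWWWWWWWWWWWWWWw............
225 [104, 99, 87] ..................................wwWWWWWWWWWWWWWWWWWWWWWWWWWWWWWWWWWWWWw............
226 [104, 98, 85] ..................................wwWWWWWWWWWWWWWWWWWWWWWWWWWWWWWWWWWWWWw............
227 [104, 97, 85] ..................................wwWWWWWWWWWWWWWWWWWWWWWWWWWWWWWWWWWWWWw............
228 [102, 97, 85] ...........................
[... 2207 characters left out ...]
wwwwwwwwwwwwWWWWWWWWWWWWWWWWWWWWWWWWWWWWWWwww..WWWw.............
250 [156, 154, 137] ddd...............wwwwwwwwwwwwwwwWWWWWWWWWWWWWWWWWWWWW.ddddd.......d.WWw.............
251 [154, 154, 135] ddd................wwwwwwwwwwwwwwWWWWWWWWWWWWWWWWWWWWW.dd..........d.WW..............
252 [155, 154, 136] ddd................wwwwwwwwwwwwwwWWWWWWWWWWWWWWWWWWWWWWWWWWWWWWWWWW.WWW..............
253 [154, 154, 135] dddd...............wwwwwwwwwwwwwwWWWWWWWWWWWWWWWWWWWWWWWWWWWWWWWWWWWWWW..............
254 [157, 155, 139] dddd................wwwwwwwwwwwwwWWWWWWWWWWWWWWWWWWWWWWWWWWWWWWWWWWWWWW..............
255 [157, 155, 139] dddd................wwwwwwwwwwwwwWWWWWWWWWWWWWWWWWWWWWWWWWWWWWWWWWWWWWW..............
```

The pointer's top face (rows 237–243) and the cursor's white line (rows 238–242) are both centred on row 240, so they are level. The grip is still squeezed, so I'll hand in.

```bash
python3 -c "
from plant import job
print(job.finish_job())"
```

```text
the job is handed in; nothing more can be done
None
```

I handed the job in at about 26 s, with the brass dog in the one-pip pocket, the blue dog in the two-pip pocket, and the stop arm held squeezed with its pointer level with the cursor in the last wrist picture; the judge's verdict was not shown.

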